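# Walk the engraver's racking cover shut and lock it

## Robot

A 7-joint arm with a two-finger parallel gripper is mounted at the origin on the work surface. World frame = base frame: x ahead of the robot, y to its left, z up, the work surface at z = 0. Lengths are in m, angles in rad, forces in N, time in s.
With the tool pointing down it reaches from about 0.4 to 0.85 m from the base axis. Payload 4.5 kg.
Tool frame: the origin (TCP) lies on the centre line of the jaws, within the pads' length; the fingertips stand 11 mm ahead of it and the grasp point (between the pads) lies 8 mm behind it (bot.tip_extent is the distance from the TCP to the fingertips, in m); z points along the fingers, y is the line along which they close (so a half turn about z gives the same grasp; the last joint's range is limited). The gripper opens to 88 mm and grips with 3 to 60 N. Pads are 18 mm wide; open, the fingers measure 123 mm over their backs; the gripper's body (75 mm by 187 mm) begins 45 mm behind the grasp point.
Start: joints at [-1.141, 0.689, -0.195, 1.565, 0.157, 0.902, -0.215], TCP at [0.241, 0.577, 0.25] pointing down, gripper open.
Joint ranges: [-3.01, 3.01], [-0.46, 2.08], [-1.47, 1.51], [0.13, 2.56], [-1, 4.14], [0.04, 2.09], [-2.66, 2.66]. Speed limits (rad/s): [2.57, 2.57, 3.14, 3.14, 3.14, 3.14, 3.14].

## Interface

Orientations are given as a rotation vector (axis times angle).
In Python, from plant import bot gives the robot as it stands.
- The arm moves only by the tool arm_command, never from a script. Its argument "targets" is a list of rows, each a list of 3 entries, a list of its own where there are three numbers: the turn, a rotation vector about the world's x, y, z in units of 6 degrees (1.0 is 6 degrees), then the shift along the world's x, y, z in mm, then the closure, from -1 (fully open) to 1 (shut), so that 0 is half open. In form: [[[wx, wy, wz], [x, y, z], fingers], ...]. A call has exactly 10 rows; each row shifts and turns the commanded pose from where the row before left it; what a row does not reach is not made up. A row lasts 1/12 s, in which the tool goes at most 41.7 mm and 7.16 degrees, less where a joint would pass 70% of its speed; a pose out of reach is approached as far as the arm can. A call with a gripper value outside its range is refused whole. The fingers move at their own pace and stop on an object; "grip_force" is the grip in N (left out, the last holds). Time passes only in rows, so rows that do not move let the fingers close, or fill a call up. It gives the time, the measured TCP pose, the force, the opening and the grip force at its end, in the units of the state.
- bot.get_obs(): the state, without advancing time (a new reading comes with each control period).
- bot.camera(name): name is "scene" or "top" or "wrist"; returns the picture (420x560x3 uint8, red, green, blue); there is no depth.
- bot.camera_model(name): a dict with "fov_y" (degrees; the focal length in pixels is half the picture's height over the tangent of half this angle, whatever the lens; pixels are square), "cx", "cy" (the principal point, pixels), "rvec" (rotation vector, rad) and "tvec" (3), from world to camera coordinates, as OpenCV has them. Camera axes: x right, y down, z forward; pixel columns grow to the right and rows downward; lengths in m; the calibration is good to about 2 mm. A picture is of the moment at which its call begins: read the wrist's pose just before it. camera_model takes no time and is no camera call; for the wrist camera it gives the pose at the moment of the call.
- bot.close_job(): hands the job in; it is judged then, once.
The state is a dict: "time_s": time; "joint_pos": joint angles; "joint_vel": joint speeds; "joint_torque": joint torques, N m; "tool_pos": TCP position; "orientation": TCP orientation; "ft_force": force on the tool from outside, world axes, zero at the start; "wrist_torque": the same for the moment, N m; "width": opening from 0.0 (shut) to 1.0 (fully open); "finger_force": force on a finger pad.
Only numpy, scipy, OpenCV 4.12 (cv2) and the standard library are available. Lean on these libraries where they do the work, as an engineer would, in place of code of your own. Each camera call takes 0.05 s, during which the arm holds its last target. There are 200 camera calls.

## Task

The sliding amber cover of the benchtop laser engraver is stuck part way and racks in its sticky side tracks. Work it shut by nudging its two push tabs in turn, a little at each end, easing off as soon as it binds and never forcing it, until both ends are fully home against the rear stops; then press the black locking plunger all the way down through the slot in the cover. Leave the other things lying around alone.

Things in the scene. Friction and masses are not known exactly. Their poses are not given: they have to be found in the camera images.
- engraver: Fixed white machine, 400 mm deep (x) by 380 wide (y). Origin: centre of underside, on the bench. x: closing direction, to its rear, away from the robot; y left; z up. Fixed hood over x -202 to -105 mm, top 118 mm high; side tracks at |y| 156 to 190, top 92 high; bare 75 mm high rear deck from x = 88. Cover fully home: its origin at x = 0, y within 2 mm of 0 here, square.
- cover: Amber sheet 195 mm long (x), 320 wide (y), about 0.5 to 1 kg, sliding in the side tracks. Origin: mid width, 80 mm before its leading (rear) edge, 75 mm above the bench; axes as the engraver's when square; top of sheet 83 mm above the bench. Starts 55 to 68 mm short of home. Pushed at one end it swings up to about 0.03 rad from square, then binds hard.
- left_tab (a point): Middle of the top edge of the front face of the left (+y) push tab: the face to push towards the engraver's +x. Upright aluminium plate 40 mm wide (y), 6 thick, top 105 mm above the bench, 22 above the sheet. At (12, 130, 30) mm in the cover's frame. At least 45 mm of bare sheet lie between it and the hood. Free sliding takes 2 to 7 N here; over 20 N (push or squeeze) is forcing.
- right_tab (a point): The same point of the like push tab at the right (-y) end, at (12, -130, 30) mm in the cover's frame. Pushing one tab until it binds gains about 8 to 22 mm at that end and at most some 6 mm at the other; then pushing the other tab frees it, and takes about the force it was jammed with.
- left_edge (a point): Point on the cover's leading edge at its left end, (80, 130, 8) mm in the cover's frame. It meets the left stop, a fixed rubber block, when at x = 80 mm in the engraver's frame.
- right_edge (a point): Point on the cover's leading edge at its right end, (80, -130, 8) mm in the cover's frame. It meets the right stop when at x = 80 mm in the engraver's frame.
- plunger (a joint): Travel of the locking plunger in m: 0 up (start), 0.016 fully down. It stays where it is left and moves under 3 to 5 N. Its 7 mm pin passes the 13 (x) by 14 mm slot in the cover (at x = 66, y = 0 in the cover's frame) only when the cover is home; otherwise it lands on the cover at about 0.006.
- plunger_top (a point): Centre of the top of the plunger's round black knob, 26 mm across, 12 high, held by a small grey bracket over the middle of the cover's leading edge: at (66, 0) mm in the engraver's frame, 139 mm above the bench when up. Press straight down.
- solder_reel: Bystander: metal reel, 52 mm across, 30 high, on the engraver's rear deck at the right. Origin: centre of its underside as placed.
- screwdriver: Bystander: screwdriver lying on the bench left of the engraver.
- glue: Bystander: white bottle, 42 mm across, 110 high, standing on the bench right of the engraver. Origin: centre of its underside.
- parts_tray: Bystander: grey divided tray, 100 x 80 x 30 mm, on the bench right of the engraver. Origin: centre of its underside.

How it is judged:
By the outcome, as a careful person would: the job done as asked, in the order asked, and still so for the second after the job is handed in, with the robot touching nothing.
It also fails if it takes over 72 s, if anything falls off the work surface, if the arm or the gripper's body presses on something with over 40 N, if the wrist force passes 120 N, or if a joint passes its speed limit or range.

## Working session

There is one attempt and no reset: what is moved stays moved. The work goes in short steps, Python scripts to look and compute and a tool call to move; the robot and the scene stay as the last step left them, time stands still between calls to the robot, and variables do not carry over. Pictures are saved under pics/ and viewed, at most 11 in all, crops included, and the job is handed in when it is done.

Besides the shell and the picture viewer there is one more tool, called after "Call:" as name([rows], argument=value, ...), one row to a line, values as JSON. arm_command: Moves the arm, as the interface text tells. Its arguments: {"type":"object","properties":{"targets":{"type":"array","items":{"type":"array"}},"grip_force":{"type":"number"}},"required":["targets"]}

```bash
mkdir -p pics; ls; python3 - <<'E'
from plant import bot
import cv2
for n in ("scene","top"):
    im=bot.camera(n); cv2.imwrite(f"pics/{n}0.png",cv2.cvtColor(im,cv2.COLOR_RGB2BGR))
    print(n,bot.camera_model(n))
o=bot.get_obs(); print({k:o[k] for k in("time_s","tool_pos","orientation","ft_force","width")})
E
```

```text
pics
scene {'fov_y': 44.566912806486364, 'cx': 276.6028398291514, 'cy': 213.63964032176, 'rvec': array([ 1.1663223 ,  2.27730822, -1.04578614]), 'tvec': array([ 0.36427938, -0.2287075 ,  1.76683458])}
top {'fov_y': 49.390455894719686, 'cx': 279.38148148637566, 'cy': 209.29670530600043, 'rvec': array([ 2.14491692, -2.19541356,  0.1088773 ]), 'tvec': array([-0.0112335 ,  0.61903909,  1.18812627])}
{'time_s': 0.1, 'tool_pos': array([0.24081843, 0.57616362, 0.24900817]), 'orientation': array([-6.17544475e-01, -3.08009808e+00,  2.54482368e-03]), 'ft_force': array([0.13988884, 0.30504025, 0.42136411]), 'width': 1.0026370703060623}
```

View pics/top0.png

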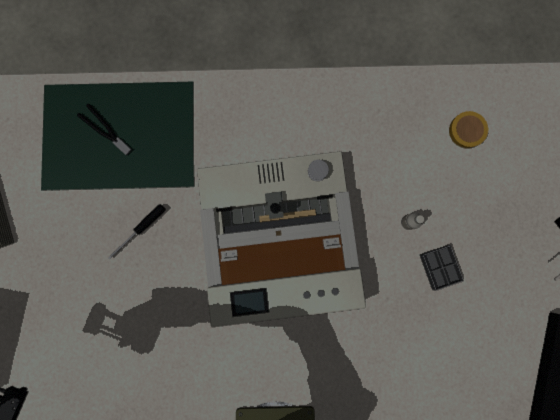

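View pics/scene0.png

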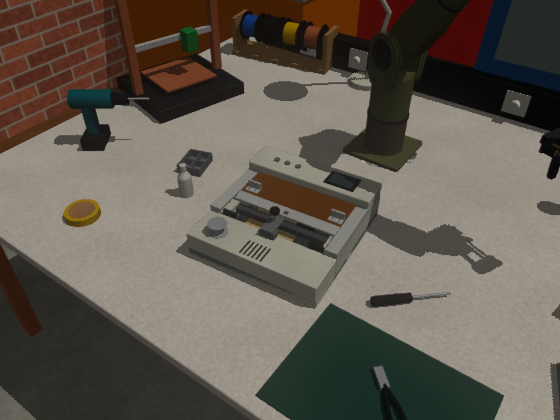

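The top view shows the engraver slightly rotated: tabs at about (229,255) and (332,243), knob (275,208), reel on the right rear deck (319,169), hood in front. The scene view agrees. I'll enlarge for precise pixels.

```bash
python3 - <<'E'
import cv2
im=cv2.imread("pics/top0.png")[140:335,185:385]
im=cv2.convertScaleAbs(im,alpha=1.5,beta=15)
cv2.imwrite("pics/topc.png",cv2.resize(im,None,fx=3,fy=3,interpolation=cv2.INTER_CUBIC))
E
```

```text
(no output)
```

View pics/topc.png

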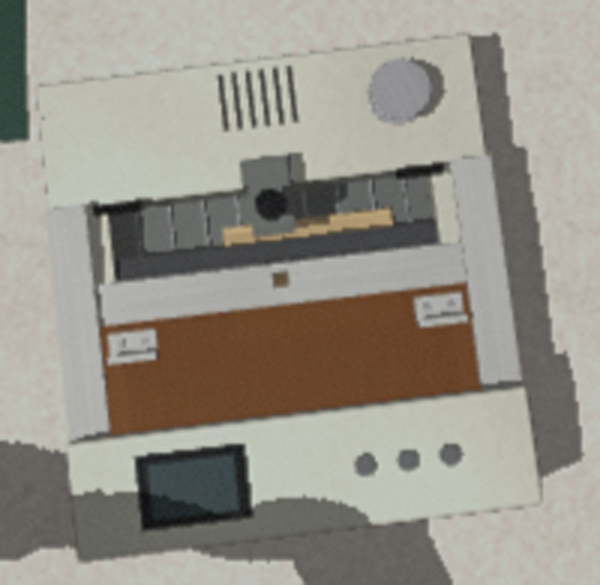

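```bash
cat > h.py <<'E'
import numpy as np, cv2
from scipy.optimize import least_squares
def proj(m,P,h=420):
    f=h/2/np.tan(np.radians(m["fov_y"])/2)
    K=np.array([[f,0,m["cx"]],[0,f,m["cy"]],[0,0,1.]])
    return cv2.projectPoints(np.asarray(P,float).reshape(-1,3),m["rvec"],m["tvec"],K,None)[0].reshape(-1,2)
def ray(m,uv,z,h=420):
    f=h/2/np.tan(np.radians(m["fov_y"])/2)
    R=cv2.Rodrigues(m["rvec"])[0]; c=-R.T@m["tvec"]
    d=R.T@np.array([(uv[0]-m["cx"])/f,(uv[1]-m["cy"])/f,1]); return c+d*(z-c[2])/d[2]
def place(q,P):
    P=np.asarray(P,float); c,s=np.cos(q[2]),np.sin(q[2])
    return np.c_[q[0]+c*P[:,0]-s*P[:,1],q[1]+s*P[:,0]+c*P[:,1],P[:,2]]
def fit(m,P,uv,q0):
    r=least_squares(lambda q:(proj(m,place(q,P))-uv).ravel(),q0,loss="soft_l1")
    return r.x,(r.fun.reshape(-1,2))
E
python3 - <<'E'
from h import *
from plant import bot
m=bot.camera_model("top"); R=cv2.Rodrigues(m["rvec"])[0]; print("cam",-R.T@m["tvec"])
cv=lambda a:np.array(a,float)/3+[185,140]
P=[[.2,.19,.075],[.2,-.19,.075],[-.105,.19,.118],[-.105,-.19,.118],[-.202,.19,.118],[-.202,-.19,.118],[.066,0,.139]]
uv=cv([[40,86],[470,36],[68,442],[526,388],[80,561],[541,502],[271,204]])
q,e=fit(m,P,uv,[.6,0,.1]); print(q,e.round(1))
g=lambda p,z:(ray(m,cv(p),z))
T=np.array([[np.cos(q[2]),np.sin(q[2])],[-np.sin(q[2]),np.cos(q[2])]])
for n,p,z in [("slot",(280,279),.083),("Ltab rear",(132,330),.105),("Ltab front",(132,362),.105),("Rtab rear",(440,293),.105),("Rtab front",(440,325),.105),("lead L",(102,287),.083),("lead R",(465,245),.083),("reel",(401,90),.105)]:
    w=g(p,z); print(n,w.round(4),(T@(w[:2]-q[:2])).round(4))
E
```

```text
cam [ 0.49704143 -0.02379205  1.24393062]
[ 0.54553554 -0.02279245  0.09577125] [[-1.2 -0.5]
 [ 0.6 -0.9]
 [-1.1  0.1]
 [ 0.8 -0.6]
 [-1.   0.7]
 [ 1.2  1.4]
 [ 0.3 -0. ]]
slot [ 0.5529 -0.0215  0.083 ] [0.0075 0.0006]
Ltab rear [0.5125 0.102  0.105 ] [-0.021   0.1274]
Ltab front [0.4862 0.1023 0.105 ] [-0.0471  0.1302]
Rtab rear [ 0.5372 -0.1541  0.105 ] [-0.0209 -0.1299]
Rtab front [ 0.5107 -0.1531  0.105 ] [-0.0471 -0.1264]
lead L [0.5497 0.1294 0.083 ] [0.0187 0.1511]
lead R [ 0.5781 -0.1792  0.083 ] [ 0.0175 -0.1588]
reel [ 0.7087 -0.1271  0.105 ] [ 0.1524 -0.1195]
```

Call:
arm_command([
  [[0,0,0.47],[16,-36,0],1],
  [[0,0,0.47],[16,-36,0],1],
  [[0,0,0.47],[16,-36,0],1],
  [[0,0,0.47],[16,-36,0],1],
  [[0,0,0.47],[16,-36,0],1],
  [[0,0,0.47],[16,-36,0],1],
  [[0,0,0.47],[16,-36,0],1],
  [[0,0,0.47],[16,-36,0],1],
  [[0,0,0.47],[16,-36,0],1],
  [[0,0,0.47],[16,-36,0],1],
], grip_force=20)

```text
time_s: 0.93
tool_pos: [0.4012, 0.2148, 0.2496]
orientation: [0.156, -3.137, 0.0]
ft_force: [0.9, 0.4, 0.5]
width: 0.266
finger_force: 0.0
```

Call:
arm_command([
  [[0,0,0],[14,-30,0],1],
  [[0,0,0],[14,-30,0],1],
  [[0,0,0],[14,-30,0],1],
  [[0,0,0],[14,-28,0],1],
  [[0,0,0],[0,0,-20],1],
  [[0,0,0],[0,0,-20],1],
  [[0,0,0],[0,0,-10],1],
  [[0,0,0],[0,0,0],1],
  [[0,0,0],[0,0,0],1],
  [[0,0,0],[0,0,0],1],
])

```text
time_s: 1.77
tool_pos: [0.4572, 0.099, 0.2002]
orientation: [-0.152, 3.137, 0.001]
ft_force: [0.1, 0.1, 0.5]
width: 0.003
finger_force: 0.0
```

```bash
python3 - <<'E'
from plant import bot
import cv2,pickle
m=bot.camera_model("wrist"); im=bot.camera("wrist"); pickle.dump(m,open("w1.pkl","wb"))
cv2.imwrite("pics/w1.png",cv2.cvtColor(cv2.convertScaleAbs(im,alpha=1.4,beta=10),cv2.COLOR_RGB2BGR))
o=bot.get_obs(); print({k:o[k] for k in("time_s","tool_pos","orientation","ft_force","width","joint_pos")})
E
```

```text
{'time_s': 1.8167, 'tool_pos': array([0.45738334, 0.09912413, 0.2004186 ]), 'orientation': array([-1.51939280e-01,  3.13661702e+00,  7.92002928e-04]), 'ft_force': array([-0.64891171,  0.20449001,  0.60529391]), 'width': 0.007236883232074701, 'joint_pos': array([-0.0849463 ,  0.58659881, -0.35213023,  2.07452342,  0.38034162,
        0.53998213,  0.95560062])}
```

View pics/w1.png

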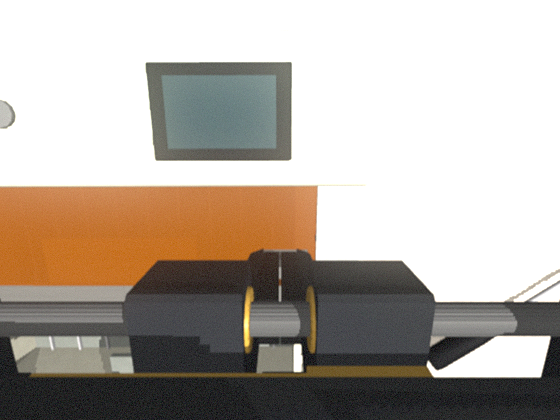

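The wrist view (camera on the hood side) shows the hood's rear edge at row 185, the sheet below it, and fingers over bare sheet; the tab is hidden behind the fingers. I'll descend there and feel for contact.

Call:
arm_command([
  [[0,0,0],[0,0,-20],1],
  [[0,0,0],[0,0,-20],1],
  [[0,0,0],[0,0,-20],1],
  [[0,0,0],[0,0,-20],1],
  [[0,0,0],[0,0,-10],1],
  [[0,0,0],[0,0,-8],1],
  [[0,0,0],[2,0.2,0],1],
  [[0,0,0],[3,0.3,0],1],
  [[0,0,0],[2,0.2,0],1],
  [[0,0,0],[0,0,0],1],
])

```text
time_s: 2.65
tool_pos: [0.4654, 0.0997, 0.1026]
orientation: [-0.15, 3.135, 0.002]
ft_force: [-0.6, 0.4, 0.4]
width: -0.0
finger_force: 0.0
```

```bash
cat >> h.py <<'E'
Q=np.array([0.5455,-0.0228,0.0958])
def eng(w,q=Q):
    c,s=np.cos(q[2]),np.sin(q[2]); d=np.asarray(w[:2])-q[:2]; return 1000*np.array([c*d[0]+s*d[1],-s*d[0]+c*d[1]])
E
python3 - <<'E'
from h import *; import pickle
m=pickle.load(open("w1.pkl","rb"))
for u in (60,250): print(eng(ray(m,(u,185),.118)))
print(eng(ray(m,(317,215),.092)))
from plant import bot
o=bot.get_obs(); print(o["tool_pos"],eng(o["tool_pos"]),o["ft_force"])
E
```

```text
[-104.25141713  -18.73120745]
[-104.16379503  109.52426132]
[-76.22184379 158.38915379]
[0.46539056 0.09970158 0.1026398 ] [-68.02440534 129.6026228 ] [-0.56300835  0.40928518  0.39396016]
```

Call:
arm_command([
  [[0,0,0],[2,0.2,0],1],
  [[0,0,0],[2,0.2,0],1],
  [[0,0,0],[1,0.1,0],1],
  [[0,0,0],[1,0.1,0],1],
  [[0,0,0],[1,0.1,0],1],
  [[0,0,0],[1,0.1,0],1],
  [[0,0,0],[1,0.1,0],1],
  [[0,0,0],[1,0.1,0],1],
  [[0,0,0],[1,0.1,0],1],
  [[0,0,0],[1,0.1,0],1],
])

```text
time_s: 3.48
tool_pos: [0.476, 0.1006, 0.1017]
orientation: [0.151, -3.138, -0.0]
ft_force: [0.2, 0.2, -0.5]
width: 0.006
finger_force: 0.0
```

Call:
arm_command([
  [[0,0,0],[1,0.1,0],1],
  [[0,0,0],[1,0.1,0],1],
  [[0,0,0],[1,0.1,0],1],
  [[0,0,0],[1,0.1,0],1],
  [[0,0,0],[1,0.1,0],1],
  [[0,0,0],[1,0.1,0],1],
  [[0,0,0],[0,0,0],1],
  [[0,0,0],[0,0,0],1],
  [[0,0,0],[0,0,0],1],
  [[0,0,0],[0,0,0],1],
])

```text
time_s: 4.32
tool_pos: [0.4821, 0.1013, 0.1017]
orientation: [-0.152, 3.138, 0.0]
ft_force: [-1.9, 0.5, -0.6]
width: 0.004
finger_force: 1.1
```

Call:
arm_command([
  [[0,0,0],[1,0.1,0],1],
  [[0,0,0],[1,0.1,0],1],
  [[0,0,0],[1,0.1,0],1],
  [[0,0,0],[1,0.1,0],1],
  [[0,0,0],[0,0,0],1],
  [[0,0,0],[0,0,0],1],
  [[0,0,0],[0,0,0],1],
  [[0,0,0],[0,0,0],1],
  [[0,0,0],[0,0,0],1],
  [[0,0,0],[0,0,0],1],
])

```text
time_s: 5.15
tool_pos: [0.4852, 0.1016, 0.1017]
orientation: [0.152, -3.137, 0.0]
ft_force: [-5.7, 1.9, 1.5]
width: 0.007
finger_force: 2.4
```

```bash
python3 - <<'E'
from h import *; from plant import bot
o=bot.get_obs(); print(eng(o["tool_pos"]),o["ft_force"])
im=bot.camera("top")[140:335,185:385]
cv2.imwrite("pics/t2.png",cv2.cvtColor(cv2.resize(cv2.convertScaleAbs(im,alpha=1.5,beta=15),None,fx=3,fy=3,interpolation=2),4))
E
```

```text
[-48.07514199 129.62630615] [-5.67496106  1.94324372  1.47878208]
```

View pics/t2.png

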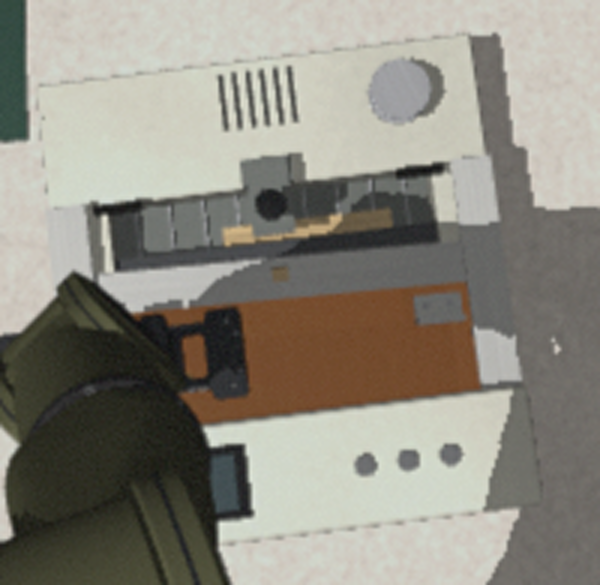

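The left leading corner has begun to move (edge near (102,275), earlier 287); right end unchanged. Free sliding; continuing in small steps.

Call:
arm_command([
  [[0,0,0],[0.5,0.05,0],1],
  [[0,0,0],[0.5,0.05,0],1],
  [[0,0,0],[0.5,0.05,0],1],
  [[0,0,0],[0.5,0.05,0],1],
  [[0,0,0],[0.5,0.05,0],1],
  [[0,0,0],[0.5,0.05,0],1],
  [[0,0,0],[0,0,0],1],
  [[0,0,0],[0,0,0],1],
  [[0,0,0],[0,0,0],1],
  [[0,0,0],[0,0,0],1],
])

```text
time_s: 6.03
tool_pos: [0.4861, 0.1015, 0.1014]
orientation: [0.152, -3.133, 0.002]
ft_force: [-8.7, 2.0, 3.0]
width: 0.005
finger_force: 4.3
```

Call:
arm_command([
  [[0,0,0],[-9,-0.9,0],1],
  [[0,0,0],[-9,-0.9,0],1],
  [[0,0,0],[3.1,-32.4,0],1],
  [[0,0,0],[3.1,-32.4,0],1],
  [[0,0,0],[3.1,-32.4,0],1],
  [[0,0,0],[3.1,-32.4,0],1],
  [[0,0,0],[3.1,-32.4,0],1],
  [[0,0,0],[3.1,-32.4,0],1],
  [[0,0,0],[3.1,-32.4,0],1],
  [[0,0,0],[3.1,-32.4,0],1],
])

```text
time_s: 6.87
tool_pos: [0.4974, -0.162, 0.1021]
orientation: [-0.149, 3.135, -0.002]
ft_force: [1.3, 0.2, -0.5]
width: 0.005
finger_force: 0.0
```

Call:
arm_command([
  [[0,0,0],[1,0.1,0],1],
  [[0,0,0],[1,0.1,0],1],
  [[0,0,0],[1,0.1,0],1],
  [[0,0,0],[1,0.1,0],1],
  [[0,0,0],[0.5,0.05,0],1],
  [[0,0,0],[0.5,0.05,0],1],
  [[0,0,0],[0.5,0.05,0],1],
  [[0,0,0],[0.5,0.05,0],1],
  [[0,0,0],[0.5,0.05,0],1],
  [[0,0,0],[0.5,0.05,0],1],
])

```text
time_s: 7.7
tool_pos: [0.5028, -0.1582, 0.1017]
orientation: [0.152, -3.138, -0.0]
ft_force: [-0.2, 0.8, -0.0]
width: 0.004
finger_force: 0.0
```

```bash
python3 - <<'E'
from h import *; from plant import bot
o=bot.get_obs(); print(o["tool_pos"],eng(o["tool_pos"]),o["ft_force"])
E
```

```text
[ 0.50279055 -0.1582473   0.10173204] [ -55.46963152 -130.74092628] [-0.15827679  0.80760824 -0.00653224]
```

Call:
arm_command([
  [[0,0,0],[0.8,0.08,0],1],
  [[0,0,0],[0.8,0.08,0],1],
  [[0,0,0],[0.8,0.08,0],1],
  [[0,0,0],[0.8,0.08,0],1],
  [[0,0,0],[0.8,0.08,0],1],
  [[0,0,0],[0.8,0.08,0],1],
  [[0,0,0],[0.8,0.08,0],1],
  [[0,0,0],[0.8,0.08,0],1],
  [[0,0,0],[0,0,0],1],
  [[0,0,0],[0,0,0],1],
])

```text
time_s: 8.53
tool_pos: [0.5096, -0.1578, 0.1018]
orientation: [-0.151, 3.137, 0.0]
ft_force: [-1.3, -0.6, -0.7]
width: 0.005
finger_force: 0.7
```

Call:
arm_command([
  [[0,0,0],[0.6,0.06,0],1],
  [[0,0,0],[0.6,0.06,0],1],
  [[0,0,0],[0.6,0.06,0],1],
  [[0,0,0],[0.6,0.06,0],1],
  [[0,0,0],[0.6,0.06,0],1],
  [[0,0,0],[0,0,0],1],
  [[0,0,0],[0,0,0],1],
  [[0,0,0],[0,0,0],1],
  [[0,0,0],[0,0,0],1],
  [[0,0,0],[0,0,0],1],
])

```text
time_s: 9.37
tool_pos: [0.5123, -0.1574, 0.1018]
orientation: [-0.151, 3.138, 0.0]
ft_force: [-2.2, -0.5, -0.9]
width: 0.004
finger_force: 0.8
```

Call:
arm_command([
  [[0,0,0],[0.8,0.08,0],1],
  [[0,0,0],[0.8,0.08,0],1],
  [[0,0,0],[0.8,0.08,0],1],
  [[0,0,0],[0.8,0.08,0],1],
  [[0,0,0],[0.8,0.08,0],1],
  [[0,0,0],[0.8,0.08,0],1],
  [[0,0,0],[0,0,0],1],
  [[0,0,0],[0,0,0],1],
  [[0,0,0],[0,0,0],1],
  [[0,0,0],[0,0,0],1],
])

```text
time_s: 10.2
tool_pos: [0.5172, -0.157, 0.1017]
orientation: [-0.151, 3.137, 0.0]
ft_force: [-1.3, -1.7, 0.5]
width: 0.009
finger_force: 1.2
```

```bash
python3 - <<'E'
from h import *; from plant import bot
o=bot.get_obs(); print(o["tool_pos"],eng(o["tool_pos"]),o["ft_force"])
im=bot.camera("top")[140:335,185:385]
cv2.imwrite("pics/t3.png",cv2.cvtColor(cv2.resize(cv2.convertScaleAbs(im,alpha=1.5,beta=15),None,fx=3,fy=3,interpolation=2),4))
E
```

```text
[ 0.5171789  -0.15698152  0.10173364] [ -41.0261796  -130.85724037] [-1.34945387 -1.68587425  0.51288291]
```

View pics/t3.png

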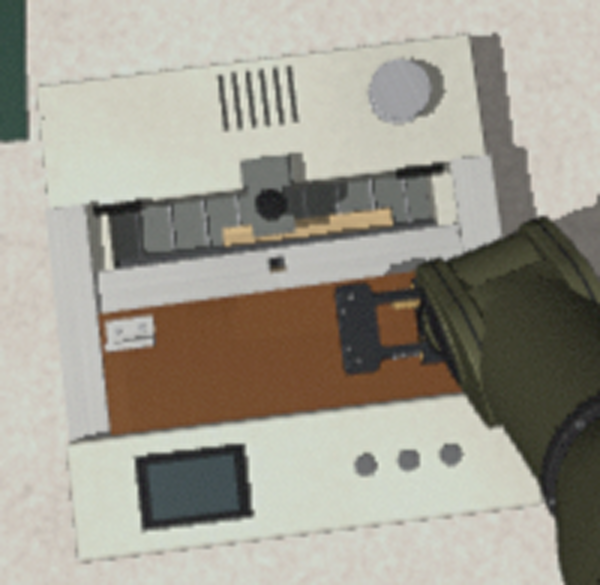

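Slot now at (277,264) (was 279) and left tab rear edge 317 (was 330): cover advanced ~13 mm, roughly square. Continue on the right tab.

Call:
arm_command([
  [[0,0,0],[0.8,0.08,0],1],
  [[0,0,0],[0.8,0.08,0],1],
  [[0,0,0],[0.8,0.08,0],1],
  [[0,0,0],[0.8,0.08,0],1],
  [[0,0,0],[0.8,0.08,0],1],
  [[0,0,0],[0,0,0],1],
  [[0,0,0],[0,0,0],1],
  [[0,0,0],[0,0,0],1],
  [[0,0,0],[0,0,0],1],
  [[0,0,0],[0,0,0],1],
])

```text
time_s: 11.08
tool_pos: [0.5212, -0.1563, 0.1018]
orientation: [-0.152, 3.137, 0.001]
ft_force: [-1.9, -1.4, -0.2]
width: 0.005
finger_force: 0.9
```

Call:
arm_command([
  [[0,0,0],[0.5,0.05,0],1],
  [[0,0,0],[0.5,0.05,0],1],
  [[0,0,0],[0.5,0.05,0],1],
  [[0,0,0],[0.5,0.05,0],1],
  [[0,0,0],[0.5,0.05,0],1],
  [[0,0,0],[0,0,0],1],
  [[0,0,0],[0,0,0],1],
  [[0,0,0],[0,0,0],1],
  [[0,0,0],[0,0,0],1],
  [[0,0,0],[0,0,0],1],
])

```text
time_s: 11.92
tool_pos: [0.5225, -0.1564, 0.1016]
orientation: [0.151, -3.136, 0.0]
ft_force: [-4.7, -1.3, 2.1]
width: 0.005
finger_force: 2.5
```

Call:
arm_command([
  [[0,0,0],[-7,-0.7,0],1],
  [[0,0,0],[-7,-0.7,0],1],
  [[0,0,0],[-3.1,32.4,0],1],
  [[0,0,0],[-3.1,32.4,0],1],
  [[0,0,0],[-3.1,32.4,0],1],
  [[0,0,0],[-3.1,32.4,0],1],
  [[0,0,0],[-3.1,32.4,0],1],
  [[0,0,0],[-3.1,32.4,0],1],
  [[0,0,0],[-3.1,32.4,0],1],
  [[0,0,0],[-3.1,32.4,0],1],
])

```text
time_s: 12.75
tool_pos: [0.485, 0.1039, 0.1021]
orientation: [-0.152, 3.135, 0.003]
ft_force: [0.2, 0.1, 0.8]
width: 0.004
finger_force: 0.0
```

Call:
arm_command([
  [[0,0,0],[0,0,0],1],
  [[0,0,0],[1,0.1,0],1],
  [[0,0,0],[1,0.1,0],1],
  [[0,0,0],[1,0.1,0],1],
  [[0,0,0],[1,0.1,0],1],
  [[0,0,0],[1,0.1,0],1],
  [[0,0,0],[1,0.1,0],1],
  [[0,0,0],[0,0,0],1],
  [[0,0,0],[0,0,0],1],
  [[0,0,0],[0,0,0],1],
])

```text
time_s: 13.58
tool_pos: [0.49, 0.1014, 0.1015]
orientation: [0.15, -3.137, 0.001]
ft_force: [-2.4, -1.3, -1.2]
width: 0.002
finger_force: 1.2
```

```bash
python3 - <<'E'
from h import *; from plant import bot
o=bot.get_obs(); print(o["tool_pos"],eng(o["tool_pos"]),o["ft_force"])
E
```

```text
[0.49001432 0.10135892 0.10150891] [-43.35501978 128.89701371] [-2.42555212 -1.26814035 -1.15613174]
```

Call:
arm_command([
  [[0,0,0],[0.8,0.08,0],1],
  [[0,0,0],[0.8,0.08,0],1],
  [[0,0,0],[0.8,0.08,0],1],
  [[0,0,0],[0.8,0.08,0],1],
  [[0,0,0],[0.8,0.08,0],1],
  [[0,0,0],[0.8,0.08,0],1],
  [[0,0,0],[0,0,0],1],
  [[0,0,0],[0,0,0],1],
  [[0,0,0],[0,0,0],1],
  [[0,0,0],[0,0,0],1],
])

```text
time_s: 14.42
tool_pos: [0.4958, 0.1029, 0.1019]
orientation: [-0.152, 3.137, 0.001]
ft_force: [-0.9, -0.2, -0.4]
width: 0.002
finger_force: 0.5
```

Call:
arm_command([
  [[0,0,0],[0.8,0.08,0],1],
  [[0,0,0],[0.8,0.08,0],1],
  [[0,0,0],[0.8,0.08,0],1],
  [[0,0,0],[0.8,0.08,0],1],
  [[0,0,0],[0.8,0.08,0],1],
  [[0,0,0],[0,0,0],1],
  [[0,0,0],[0,0,0],1],
  [[0,0,0],[0,0,0],1],
  [[0,0,0],[0,0,0],1],
  [[0,0,0],[0,0,0],1],
])

```text
time_s: 15.25
tool_pos: [0.4995, 0.1028, 0.1017]
orientation: [-0.151, 3.138, -0.0]
ft_force: [-1.9, -0.8, -0.2]
width: 0.007
finger_force: 1.2
```

Call:
arm_command([
  [[0,0,0],[0.8,0.08,0],1],
  [[0,0,0],[0.8,0.08,0],1],
  [[0,0,0],[0.8,0.08,0],1],
  [[0,0,0],[0.8,0.08,0],1],
  [[0,0,0],[0,0,0],1],
  [[0,0,0],[0,0,0],1],
  [[0,0,0],[0,0,0],1],
  [[0,0,0],[0,0,0],1],
  [[0,0,0],[0,0,0],1],
  [[0,0,0],[0,0,0],1],
])

```text
time_s: 16.08
tool_pos: [0.5028, 0.1034, 0.1017]
orientation: [-0.151, 3.138, 0.001]
ft_force: [-2.4, 0.1, 0.0]
width: 0.004
finger_force: 1.1
```

Call:
arm_command([
  [[0,0,0],[0.5,0.05,0],1],
  [[0,0,0],[0.5,0.05,0],1],
  [[0,0,0],[0.5,0.05,0],1],
  [[0,0,0],[0.5,0.05,0],1],
  [[0,0,0],[0.5,0.05,0],1],
  [[0,0,0],[0,0,0],1],
  [[0,0,0],[0,0,0],1],
  [[0,0,0],[0,0,0],1],
  [[0,0,0],[0,0,0],1],
  [[0,0,0],[0,0,0],1],
])

```text
time_s: 16.92
tool_pos: [0.5053, 0.1035, 0.1018]
orientation: [-0.151, 3.138, 0.0]
ft_force: [-2.4, 0.5, -0.2]
width: 0.002
finger_force: 1.1
```

Call:
arm_command([
  [[0,0,0],[-6,-0.6,0],1],
  [[0,0,0],[-7,-0.7,0],1],
  [[0,0,0],[3.1,-32.4,0],1],
  [[0,0,0],[3.1,-32.4,0],1],
  [[0,0,0],[3.1,-32.4,0],1],
  [[0,0,0],[3.1,-32.4,0],1],
  [[0,0,0],[3.1,-32.4,0],1],
  [[0,0,0],[3.1,-32.4,0],1],
  [[0,0,0],[3.1,-32.4,0],1],
  [[0,0,0],[3.1,-32.4,0],1],
])

```text
time_s: 17.75
tool_pos: [0.5168, -0.159, 0.1019]
orientation: [-0.151, 3.137, -0.001]
ft_force: [1.4, -1.0, 0.2]
width: 0.008
finger_force: 0.0
```

Call:
arm_command([
  [[0,0,0],[0,0,0],1],
  [[0,0,0],[1,0.1,0],1],
  [[0,0,0],[1,0.1,0],1],
  [[0,0,0],[1,0.1,0],1],
  [[0,0,0],[1,0.1,0],1],
  [[0,0,0],[1,0.1,0],1],
  [[0,0,0],[1,0.1,0],1],
  [[0,0,0],[0,0,0],1],
  [[0,0,0],[0,0,0],1],
  [[0,0,0],[0,0,0],1],
])

```text
time_s: 18.58
tool_pos: [0.5229, -0.1562, 0.1017]
orientation: [0.152, -3.138, -0.0]
ft_force: [-0.7, -0.2, -0.2]
width: 0.002
finger_force: 0.0
```

```bash
python3 - <<'E'
from h import *; from plant import bot
o=bot.get_obs(); print(o["tool_pos"],eng(o["tool_pos"]),o["ft_force"])
E
```

```text
[ 0.52287144 -0.15623856  0.10171355] [ -35.2886659  -130.66219662] [-0.66806685 -0.16616141 -0.17497664]
```

Call:
arm_command([
  [[0,0,0],[0.8,0.08,0],1],
  [[0,0,0],[0.8,0.08,0],1],
  [[0,0,0],[0.8,0.08,0],1],
  [[0,0,0],[0.8,0.08,0],1],
  [[0,0,0],[0.8,0.08,0],1],
  [[0,0,0],[0.8,0.08,0],1],
  [[0,0,0],[0.8,0.08,0],1],
  [[0,0,0],[0.8,0.08,0],1],
  [[0,0,0],[0,0,0],1],
  [[0,0,0],[0,0,0],1],
])

```text
time_s: 19.42
tool_pos: [0.5295, -0.1557, 0.1016]
orientation: [-0.151, 3.138, 0.0]
ft_force: [-1.2, -0.4, -1.5]
width: 0.005
finger_force: 0.9
```

Call:
arm_command([
  [[0,0,0],[0.8,0.08,0],1],
  [[0,0,0],[0.8,0.08,0],1],
  [[0,0,0],[0.8,0.08,0],1],
  [[0,0,0],[0.8,0.08,0],1],
  [[0,0,0],[0.8,0.08,0],1],
  [[0,0,0],[0,0,0],1],
  [[0,0,0],[0,0,0],1],
  [[0,0,0],[0,0,0],1],
  [[0,0,0],[0,0,0],1],
  [[0,0,0],[0,0,0],1],
])

```text
time_s: 20.25
tool_pos: [0.5336, -0.1553, 0.1018]
orientation: [-0.151, 3.137, 0.0]
ft_force: [-0.6, 0.3, -0.9]
width: 0.001
finger_force: 0.7
```

Call:
arm_command([
  [[0,0,0],[0.8,0.08,0],1],
  [[0,0,0],[0.8,0.08,0],1],
  [[0,0,0],[0.8,0.08,0],1],
  [[0,0,0],[0.8,0.08,0],1],
  [[0,0,0],[0.8,0.08,0],1],
  [[0,0,0],[0,0,0],1],
  [[0,0,0],[0,0,0],1],
  [[0,0,0],[0,0,0],1],
  [[0,0,0],[0,0,0],1],
  [[0,0,0],[0,0,0],1],
])

```text
time_s: 21.08
tool_pos: [0.5374, -0.1552, 0.1017]
orientation: [-0.151, 3.138, -0.0]
ft_force: [-2.5, -1.4, 0.5]
width: 0.005
finger_force: 1.4
```

Call:
arm_command([
  [[0,0,0],[0.5,0.05,0],1],
  [[0,0,0],[0.5,0.05,0],1],
  [[0,0,0],[0.5,0.05,0],1],
  [[0,0,0],[0.5,0.05,0],1],
  [[0,0,0],[0.5,0.05,0],1],
  [[0,0,0],[0,0,0],1],
  [[0,0,0],[0,0,0],1],
  [[0,0,0],[0,0,0],1],
  [[0,0,0],[0,0,0],1],
  [[0,0,0],[0,0,0],1],
])

```text
time_s: 21.92
tool_pos: [0.54, -0.1545, 0.1017]
orientation: [-0.152, 3.138, 0.001]
ft_force: [-2.4, -0.8, -0.5]
width: 0.008
finger_force: 1.0
```

Call:
arm_command([
  [[0,0,0],[-6,-0.6,0],1],
  [[0,0,0],[-7,-0.7,0],1],
  [[0,0,0],[-3.1,32.4,0],1],
  [[0,0,0],[-3.1,32.4,0],1],
  [[0,0,0],[-3.1,32.4,0],1],
  [[0,0,0],[-3.1,32.4,0],1],
  [[0,0,0],[-3.1,32.4,0],1],
  [[0,0,0],[-3.1,32.4,0],1],
  [[0,0,0],[-3.1,32.4,0],1],
  [[0,0,0],[-3.1,32.4,0],1],
])

```text
time_s: 22.75
tool_pos: [0.5018, 0.1053, 0.1021]
orientation: [-0.152, 3.137, 0.002]
ft_force: [0.2, -0.4, 0.2]
width: 0.008
finger_force: 0.0
```

Call:
arm_command([
  [[0,0,0],[0,0,0],1],
  [[0,0,0],[1,0.1,0],1],
  [[0,0,0],[1,0.1,0],1],
  [[0,0,0],[1,0.1,0],1],
  [[0,0,0],[1,0.1,0],1],
  [[0,0,0],[1,0.1,0],1],
  [[0,0,0],[1,0.1,0],1],
  [[0,0,0],[1,0.1,0],1],
  [[0,0,0],[1,0.1,0],1],
  [[0,0,0],[0,0,0],1],
])

```text
time_s: 23.58
tool_pos: [0.5091, 0.1032, 0.1015]
orientation: [0.151, -3.136, 0.002]
ft_force: [-2.0, -2.0, -0.6]
width: 0.004
finger_force: 1.2
```

```bash
python3 - <<'E'
from h import *; from plant import bot
o=bot.get_obs(); print(o["tool_pos"],eng(o["tool_pos"]),o["ft_force"])
E
```

```text
[0.5091455  0.1031559  0.10147353] [-24.13967721 128.85578558] [-1.98180883 -2.0189863  -0.60044745]
```

Call:
arm_command([
  [[0,0,0],[0.8,0.08,0],1],
  [[0,0,0],[0.8,0.08,0],1],
  [[0,0,0],[0.8,0.08,0],1],
  [[0,0,0],[0.8,0.08,0],1],
  [[0,0,0],[0.8,0.08,0],1],
  [[0,0,0],[0.8,0.08,0],1],
  [[0,0,0],[0.8,0.08,0],1],
  [[0,0,0],[0.8,0.08,0],1],
  [[0,0,0],[0.8,0.08,0],1],
  [[0,0,0],[0,0,0],1],
])

```text
time_s: 24.42
tool_pos: [0.5175, 0.1049, 0.1018]
orientation: [-0.151, 3.138, 0.001]
ft_force: [-1.6, -0.3, -1.3]
width: 0.002
finger_force: 0.8
```

Call:
arm_command([
  [[0,0,0],[0.8,0.08,0],1],
  [[0,0,0],[0.8,0.08,0],1],
  [[0,0,0],[0.8,0.08,0],1],
  [[0,0,0],[0.8,0.08,0],1],
  [[0,0,0],[0.8,0.08,0],1],
  [[0,0,0],[0.5,0.05,0],1],
  [[0,0,0],[0,0,0],1],
  [[0,0,0],[0,0,0],1],
  [[0,0,0],[0,0,0],1],
  [[0,0,0],[0,0,0],1],
])

```text
time_s: 25.25
tool_pos: [0.5218, 0.1052, 0.1018]
orientation: [-0.151, 3.138, 0.0]
ft_force: [-2.4, -0.3, 0.1]
width: 0.006
finger_force: 1.2
```

Call:
arm_command([
  [[0,0,0],[-6,-0.6,0],1],
  [[0,0,0],[-5,-0.5,0],1],
  [[0,0,0],[3.1,-32.4,0],1],
  [[0,0,0],[3.1,-32.4,0],1],
  [[0,0,0],[3.1,-32.4,0],1],
  [[0,0,0],[3.1,-32.4,0],1],
  [[0,0,0],[3.1,-32.4,0],1],
  [[0,0,0],[3.1,-32.4,0],1],
  [[0,0,0],[3.1,-32.4,0],1],
  [[0,0,0],[3.1,-32.4,0],1],
])

```text
time_s: 26.08
tool_pos: [0.5359, -0.1567, 0.102]
orientation: [-0.152, 3.136, -0.0]
ft_force: [0.3, -0.1, 0.8]
width: 0.007
finger_force: 0.0
```

Call:
arm_command([
  [[0,0,0],[0,0,0],1],
  [[0,0,0],[1,0.1,0],1],
  [[0,0,0],[1,0.1,0],1],
  [[0,0,0],[1,0.1,0],1],
  [[0,0,0],[1,0.1,0],1],
  [[0,0,0],[1,0.1,0],1],
  [[0,0,0],[1,0.1,0],1],
  [[0,0,0],[1,0.1,0],1],
  [[0,0,0],[1,0.1,0],1],
  [[0,0,0],[0,0,0],1],
])

```text
time_s: 26.92
tool_pos: [0.5435, -0.1541, 0.1017]
orientation: [0.152, -3.138, -0.0]
ft_force: [-0.0, -0.9, 1.4]
width: 0.008
finger_force: 0.1
```

```bash
python3 - <<'E'
from h import *; from plant import bot
o=bot.get_obs(); print(o["tool_pos"],eng(o["tool_pos"]),o["ft_force"])
E
```

```text
[ 0.54352879 -0.15411426  0.10167904] [ -14.52283972 -130.52359032] [-0.03940097 -0.87838671  1.35694142]
```

Call:
arm_command([
  [[0,0,0],[0.8,0.08,0],1],
  [[0,0,0],[0.8,0.08,0],1],
  [[0,0,0],[0.8,0.08,0],1],
  [[0,0,0],[0.8,0.08,0],1],
  [[0,0,0],[0.8,0.08,0],1],
  [[0,0,0],[0.8,0.08,0],1],
  [[0,0,0],[0.8,0.08,0],1],
  [[0,0,0],[0.8,0.08,0],1],
  [[0,0,0],[0,0,0],1],
  [[0,0,0],[0,0,0],1],
])

```text
time_s: 27.75
tool_pos: [0.5502, -0.1537, 0.1018]
orientation: [-0.151, 3.138, 0.0]
ft_force: [-0.9, 0.1, -0.6]
width: 0.006
finger_force: 0.8
```

Call:
arm_command([
  [[0,0,0],[0.7,0.07,0],1],
  [[0,0,0],[0.7,0.07,0],1],
  [[0,0,0],[0.7,0.07,0],1],
  [[0,0,0],[0.7,0.07,0],1],
  [[0,0,0],[0.7,0.07,0],1],
  [[0,0,0],[0,0,0],1],
  [[0,0,0],[0,0,0],1],
  [[0,0,0],[0,0,0],1],
  [[0,0,0],[0,0,0],1],
  [[0,0,0],[0,0,0],1],
])

```text
time_s: 28.58
tool_pos: [0.5537, -0.1533, 0.1018]
orientation: [-0.151, 3.138, 0.0]
ft_force: [-1.4, -0.7, -0.5]
width: 0.004
finger_force: 0.9
```

Call:
arm_command([
  [[0,0,0],[-5,-0.5,0],1],
  [[0,0,0],[-6,-0.6,0],1],
  [[0,0,0],[-3.1,32.4,0],1],
  [[0,0,0],[-3.1,32.4,0],1],
  [[0,0,0],[-3.1,32.4,0],1],
  [[0,0,0],[-3.1,32.4,0],1],
  [[0,0,0],[-3.1,32.4,0],1],
  [[0,0,0],[-3.1,32.4,0],1],
  [[0,0,0],[-3.1,32.4,0],1],
  [[0,0,0],[-3.1,32.4,0],1],
])

```text
time_s: 29.42
tool_pos: [0.5176, 0.1065, 0.1021]
orientation: [-0.151, 3.137, 0.001]
ft_force: [-0.1, -0.1, -0.0]
width: 0.004
finger_force: 0.0
```

Call:
arm_command([
  [[0,0,0],[0,0,0],1],
  [[0,0,0],[1,0.1,0],1],
  [[0,0,0],[1,0.1,0],1],
  [[0,0,0],[1,0.1,0],1],
  [[0,0,0],[1,0.1,0],1],
  [[0,0,0],[1,0.1,0],1],
  [[0,0,0],[1,0.1,0],1],
  [[0,0,0],[1,0.1,0],1],
  [[0,0,0],[1,0.1,0],1],
  [[0,0,0],[0,0,0],1],
])

```text
time_s: 30.25
tool_pos: [0.5247, 0.1048, 0.1015]
orientation: [0.151, -3.136, 0.002]
ft_force: [-2.8, -0.7, 0.6]
width: 0.007
finger_force: 1.3
```

```bash
python3 - <<'E'
from h import *; from plant import bot
o=bot.get_obs(); print(o["tool_pos"],eng(o["tool_pos"]),o["ft_force"])
im=bot.camera("top")[140:335,185:385]
cv2.imwrite("pics/t4.png",cv2.cvtColor(cv2.resize(cv2.convertScaleAbs(im,alpha=1.5,beta=15),None,fx=3,fy=3,interpolation=2),4))
E
```

```text
[0.52466382 0.10484894 0.10148979] [ -8.53056385 129.0566843 ] [-2.84421767 -0.65977597  0.63634565]
```

View pics/t4.png

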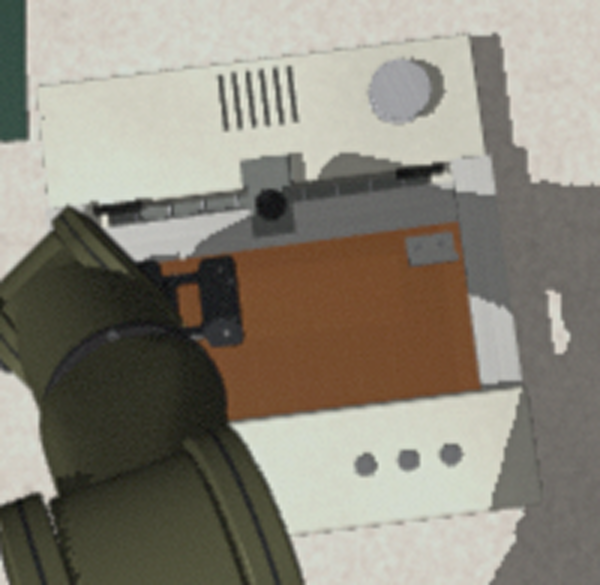

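Leading edge is now ~12 mm from the stops (right tab rear edge row 234, was 293). Continuing with the left.

Call:
arm_command([
  [[0,0,0],[0.8,0.08,0],1],
  [[0,0,0],[0.8,0.08,0],1],
  [[0,0,0],[0.8,0.08,0],1],
  [[0,0,0],[0.8,0.08,0],1],
  [[0,0,0],[0.8,0.08,0],1],
  [[0,0,0],[0.8,0.08,0],1],
  [[0,0,0],[0.8,0.08,0],1],
  [[0,0,0],[0,0,0],1],
  [[0,0,0],[0,0,0],1],
  [[0,0,0],[0,0,0],1],
])

```text
time_s: 31.13
tool_pos: [0.5315, 0.1064, 0.1018]
orientation: [-0.151, 3.137, 0.001]
ft_force: [-1.4, 0.2, -0.4]
width: 0.003
finger_force: 0.7
```

Call:
arm_command([
  [[0,0,0],[0.7,0.07,0],1],
  [[0,0,0],[0.7,0.07,0],1],
  [[0,0,0],[0.7,0.07,0],1],
  [[0,0,0],[0.7,0.07,0],1],
  [[0,0,0],[0.7,0.07,0],1],
  [[0,0,0],[0,0,0],1],
  [[0,0,0],[0,0,0],1],
  [[0,0,0],[0,0,0],1],
  [[0,0,0],[0,0,0],1],
  [[0,0,0],[0,0,0],1],
])

```text
time_s: 31.97
tool_pos: [0.5349, 0.1064, 0.1018]
orientation: [-0.151, 3.138, 0.0]
ft_force: [-3.0, 0.2, 1.6]
width: 0.006
finger_force: 1.3
```

Call:
arm_command([
  [[0,0,0],[-5,-0.5,0],1],
  [[0,0,0],[-6,-0.6,0],1],
  [[0,0,0],[3.1,-32.4,0],1],
  [[0,0,0],[3.1,-32.4,0],1],
  [[0,0,0],[3.1,-32.4,0],1],
  [[0,0,0],[3.1,-32.4,0],1],
  [[0,0,0],[3.1,-32.4,0],1],
  [[0,0,0],[3.1,-32.4,0],1],
  [[0,0,0],[3.1,-32.4,0],1],
  [[0,0,0],[3.1,-32.4,0],1],
])

```text
time_s: 32.8
tool_pos: [0.5489, -0.1554, 0.1019]
orientation: [-0.152, 3.136, -0.0]
ft_force: [0.0, 0.7, 0.0]
width: 0.007
finger_force: 0.0
```

Call:
arm_command([
  [[0,0,0],[0,0,0],1],
  [[0,0,0],[1,0.1,0],1],
  [[0,0,0],[1,0.1,0],1],
  [[0,0,0],[1,0.1,0],1],
  [[0,0,0],[1,0.1,0],1],
  [[0,0,0],[1,0.1,0],1],
  [[0,0,0],[1,0.1,0],1],
  [[0,0,0],[1,0.1,0],1],
  [[0,0,0],[1,0.1,0],1],
  [[0,0,0],[0,0,0],1],
])

```text
time_s: 33.63
tool_pos: [0.5564, -0.1528, 0.1016]
orientation: [0.152, -3.137, -0.0]
ft_force: [-0.1, 0.6, -1.2]
width: 0.005
finger_force: 0.3
```

Call:
arm_command([
  [[0,0,0],[0.8,0.08,0],1],
  [[0,0,0],[0.8,0.08,0],1],
  [[0,0,0],[0.8,0.08,0],1],
  [[0,0,0],[0.8,0.08,0],1],
  [[0,0,0],[0.8,0.08,0],1],
  [[0,0,0],[0.8,0.08,0],1],
  [[0,0,0],[0,0,0],1],
  [[0,0,0],[0,0,0],1],
  [[0,0,0],[0,0,0],1],
  [[0,0,0],[0,0,0],1],
])

```text
time_s: 34.47
tool_pos: [0.5615, -0.1526, 0.1018]
orientation: [-0.151, 3.138, -0.0]
ft_force: [-1.8, -0.4, -0.5]
width: 0.006
finger_force: 0.8
```

```bash
python3 - <<'E'
from h import *; from plant import bot
o=bot.get_obs(); print(o["tool_pos"],eng(o["tool_pos"]),o["ft_force"])
E
```

```text
[ 0.56147568 -0.15258898  0.10179058] [   3.48765223 -130.72198662] [-1.7575746  -0.40932801 -0.47632465]
```

Call:
arm_command([
  [[0,0,0],[0.6,0.06,0],1],
  [[0,0,0],[0.6,0.06,0],1],
  [[0,0,0],[0.6,0.06,0],1],
  [[0,0,0],[0.6,0.06,0],1],
  [[0,0,0],[0.6,0.06,0],1],
  [[0,0,0],[0,0,0],1],
  [[0,0,0],[0,0,0],1],
  [[0,0,0],[0,0,0],1],
  [[0,0,0],[0,0,0],1],
  [[0,0,0],[0,0,0],1],
])

```text
time_s: 35.3
tool_pos: [0.5619, -0.1526, 0.1014]
orientation: [0.151, -3.133, 0.001]
ft_force: [-6.6, 0.2, 3.1]
width: 0.009
finger_force: 3.5
```

Call:
arm_command([
  [[0,0,0],[-5,-0.5,0],1],
  [[0,0,0],[-6,-0.6,0],1],
  [[0,0,0],[-3.1,32.4,0],1],
  [[0,0,0],[-3.1,32.4,0],1],
  [[0,0,0],[-3.1,32.4,0],1],
  [[0,0,0],[-3.1,32.4,0],1],
  [[0,0,0],[-3.1,32.4,0],1],
  [[0,0,0],[-3.1,32.4,0],1],
  [[0,0,0],[-3.1,32.4,0],1],
  [[0,0,0],[-3.1,32.4,0],1],
])

```text
time_s: 36.13
tool_pos: [0.5292, 0.1083, 0.1022]
orientation: [-0.152, 3.135, 0.003]
ft_force: [-0.2, 1.1, -0.1]
width: 0.006
finger_force: 0.0
```

Call:
arm_command([
  [[0,0,0],[0,0,0],1],
  [[0,0,0],[1,0.1,0],1],
  [[0,0,0],[1,0.1,0],1],
  [[0,0,0],[1,0.1,0],1],
  [[0,0,0],[1,0.1,0],1],
  [[0,0,0],[1,0.1,0],1],
  [[0,0,0],[0,0,0],1],
  [[0,0,0],[0,0,0],1],
  [[0,0,0],[0,0,0],1],
  [[0,0,0],[0,0,0],1],
])

```text
time_s: 36.97
tool_pos: [0.5335, 0.1062, 0.1017]
orientation: [0.151, -3.138, -0.0]
ft_force: [-0.5, -0.3, -0.1]
width: 0.004
finger_force: 0.0
```

```bash
python3 - <<'E'
from h import *; from plant import bot
o=bot.get_obs(); print(o["tool_pos"],eng(o["tool_pos"]),o["ft_force"])
E
```

```text
[0.53350052 0.10624115 0.10171327] [  0.39878626 129.59724366] [-0.5011227  -0.2750986  -0.06478716]
```

Push the left gently; it should find its stop a few mm ahead.

Call:
arm_command([
  [[0,0,0],[0.6,0.06,0],1],
  [[0,0,0],[0.6,0.06,0],1],
  [[0,0,0],[0.6,0.06,0],1],
  [[0,0,0],[0.6,0.06,0],1],
  [[0,0,0],[0.6,0.06,0],1],
  [[0,0,0],[0.6,0.06,0],1],
  [[0,0,0],[0,0,0],1],
  [[0,0,0],[0,0,0],1],
  [[0,0,0],[0,0,0],1],
  [[0,0,0],[0,0,0],1],
])

```text
time_s: 37.8
tool_pos: [0.5359, 0.1066, 0.1015]
orientation: [0.152, -3.136, 0.001]
ft_force: [-5.2, 0.9, 2.7]
width: 0.005
finger_force: 2.7
```

Call:
arm_command([
  [[0,0,0],[0.5,0.05,0],1],
  [[0,0,0],[0.5,0.05,0],1],
  [[0,0,0],[0.5,0.05,0],1],
  [[0,0,0],[0.5,0.05,0],1],
  [[0,0,0],[0,0,0],1],
  [[0,0,0],[0,0,0],1],
  [[0,0,0],[0,0,0],1],
  [[0,0,0],[0,0,0],1],
  [[0,0,0],[0,0,0],1],
  [[0,0,0],[0,0,0],1],
])

```text
time_s: 38.63
tool_pos: [0.536, 0.1065, 0.1013]
orientation: [0.152, -3.132, 0.002]
ft_force: [-8.5, -0.1, 4.6]
width: 0.004
finger_force: 4.4
```

Call:
arm_command([
  [[0,0,0],[-5,-0.5,0],1],
  [[0,0,0],[-6,-0.6,0],1],
  [[0,0,0],[3.1,-32.4,0],1],
  [[0,0,0],[3.1,-32.4,0],1],
  [[0,0,0],[3.1,-32.4,0],1],
  [[0,0,0],[3.1,-32.4,0],1],
  [[0,0,0],[3.1,-32.4,0],1],
  [[0,0,0],[3.1,-32.4,0],1],
  [[0,0,0],[3.1,-32.4,0],1],
  [[0,0,0],[3.1,-32.4,0],1],
])

```text
time_s: 39.47
tool_pos: [0.5541, -0.1556, 0.1021]
orientation: [-0.15, 3.135, -0.001]
ft_force: [0.7, 0.2, 0.3]
width: 0.01
finger_force: 0.0
```

Call:
arm_command([
  [[0,0,0],[0,0,0],1],
  [[0,0,0],[1,0.1,0],1],
  [[0,0,0],[1,0.1,0],1],
  [[0,0,0],[1,0.1,0],1],
  [[0,0,0],[1,0.1,0],1],
  [[0,0,0],[1,0.1,0],1],
  [[0,0,0],[1,0.1,0],1],
  [[0,0,0],[0.5,0.05,0],1],
  [[0,0,0],[0,0,0],1],
  [[0,0,0],[0,0,0],1],
])

```text
time_s: 40.3
tool_pos: [0.5595, -0.1526, 0.1017]
orientation: [0.152, -3.138, -0.0]
ft_force: [-0.2, -0.1, 0.9]
width: 0.002
finger_force: 0.0
```

Call:
arm_command([
  [[0,0,0],[0.6,0.06,0],1],
  [[0,0,0],[0.6,0.06,0],1],
  [[0,0,0],[0.6,0.06,0],1],
  [[0,0,0],[0.6,0.06,0],1],
  [[0,0,0],[0.6,0.06,0],1],
  [[0,0,0],[0,0,0],1],
  [[0,0,0],[0,0,0],1],
  [[0,0,0],[0,0,0],1],
  [[0,0,0],[0,0,0],1],
  [[0,0,0],[0,0,0],1],
])

```text
time_s: 41.13
tool_pos: [0.5618, -0.1526, 0.1016]
orientation: [0.151, -3.137, 0.0]
ft_force: [-1.9, -0.7, 1.1]
width: 0.006
finger_force: 1.5
```

```bash
python3 - <<'E'
from h import *; from plant import bot
o=bot.get_obs(); print(o["tool_pos"],eng(o["tool_pos"]),o["ft_force"])
im=bot.camera("top")[140:335,185:385]
cv2.imwrite("pics/t5.png",cv2.cvtColor(cv2.resize(cv2.convertScaleAbs(im,alpha=1.5,beta=15),None,fx=3,fy=3,interpolation=2),4))
E
```

```text
[ 0.56180132 -0.15255058  0.10158458] [   3.81547189 -130.71491346] [-1.87556215 -0.7078899   1.09936918]
```

View pics/t5.png

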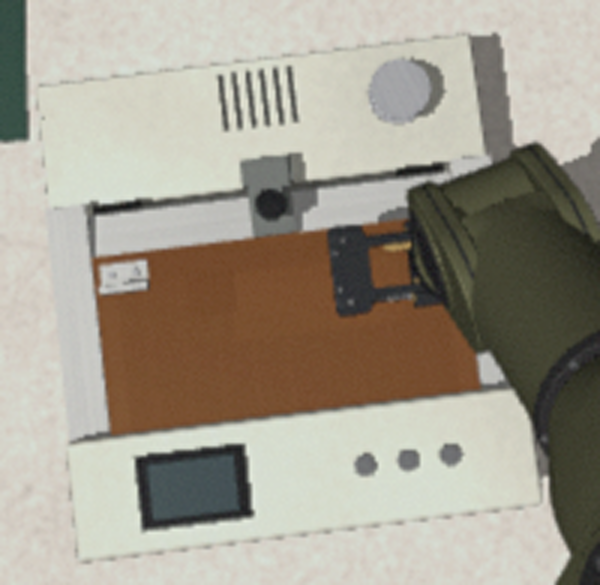

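Leading edge meets both black stops (left tab rear edge now row 260; edge lies along the stops at (120,207) and (420,170)). Now to the plunger.

Call:
arm_command([
  [[0,0,0],[-5,-0.5,0],1],
  [[0,0,0],[0,0,30],1],
  [[0,0,0],[0,0,30],1],
  [[0,0,0],[0,0,30],1],
  [[0,0,0],[9,23,0],1],
  [[0,0,0],[9,23,0],1],
  [[0,0,0],[9,23,0],1],
  [[0,0,0],[9,23,0],1],
  [[0,0,0],[9,23,0],1],
  [[0,0,0],[9,22,0],1],
])

```text
time_s: 42.02
tool_pos: [0.6126, -0.0142, 0.1922]
orientation: [-0.152, 3.135, 0.001]
ft_force: [0.4, 0.2, 0.0]
width: 0.001
finger_force: 0.0
```

Call:
arm_command([
  [[0,0,0],[0,0,-10],1],
  [[0,0,0],[0,0,-10],1],
  [[0,0,0],[0,0,-8],1],
  [[0,0,0],[0,0,-4],1],
  [[0,0,0],[0,0,0],1],
  [[0,0,0],[0,0,0],1],
  [[0,0,0],[0,0,0],1],
  [[0,0,0],[0,0,0],1],
  [[0,0,0],[0,0,0],1],
  [[0,0,0],[0,0,0],1],
])

```text
time_s: 42.85
tool_pos: [0.6117, -0.016, 0.1601]
orientation: [-0.151, 3.137, 0.0]
ft_force: [-0.1, 0.2, 0.6]
width: 0.005
finger_force: 0.0
```

```bash
python3 - <<'E'
from h import *; from plant import bot
o=bot.get_obs(); print(o["tool_pos"],eng(o["tool_pos"]),o["ft_force"])
m=bot.camera_model("wrist"); im=bot.camera("wrist")
cv2.imwrite("pics/w2.png",cv2.cvtColor(cv2.convertScaleAbs(im,alpha=1.3,beta=10),4))
print(ray(bot.camera_model("top"),(271/3+185,204/3+140),.139))
E
```

```text
[ 0.61165861 -0.01598989  0.16008908] [66.50665929  0.45058063] [-0.07170001  0.16695843  0.55840307]
[ 0.61117875 -0.01569845  0.139     ]
```

View pics/w2.png

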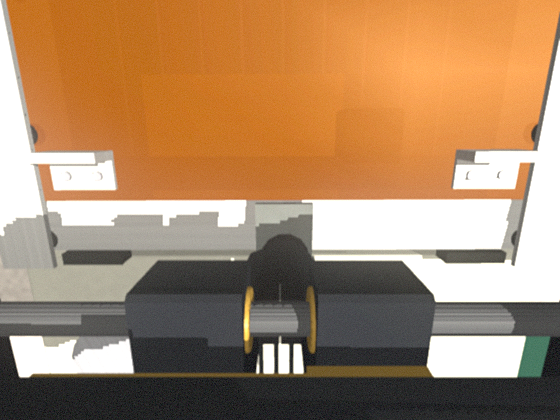

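The wrist view shows both tabs level (rows ~157), the leading edge at both stops (rows ~255), and the fingers centred over the knob at (285,245). Pressing down.

Call:
arm_command([
  [[0,0,0],[0,0,-4],1],
  [[0,0,0],[0,0,-4],1],
  [[0,0,0],[0,0,-2],1],
  [[0,0,0],[0,0,-2],1],
  [[0,0,0],[0,0,-2],1],
  [[0,0,0],[0,0,-2],1],
  [[0,0,0],[0,0,-2],1],
  [[0,0,0],[0,0,-2],1],
  [[0,0,0],[0,0,0],1],
  [[0,0,0],[0,0,0],1],
])

```text
time_s: 43.73
tool_pos: [0.6113, -0.0159, 0.1394]
orientation: [0.151, -3.138, -0.0]
ft_force: [-0.2, -0.7, 0.1]
width: 0.007
finger_force: 0.0
```

Call:
arm_command([
  [[0,0,0],[0,0,-1],1],
  [[0,0,0],[0,0,-1],1],
  [[0,0,0],[0,0,-1],1],
  [[0,0,0],[0,0,-1],1],
  [[0,0,0],[0,0,-1],1],
  [[0,0,0],[0,0,0],1],
  [[0,0,0],[0,0,0],1],
  [[0,0,0],[0,0,0],1],
  [[0,0,0],[0,0,0],1],
  [[0,0,0],[0,0,0],1],
])

```text
time_s: 44.57
tool_pos: [0.6114, -0.016, 0.1346]
orientation: [0.151, -3.138, -0.0]
ft_force: [0.2, -0.4, -0.3]
width: 0.003
finger_force: 0.0
```

Call:
arm_command([
  [[0,0,0],[0,0,-0.5],1],
  [[0,0,0],[0,0,-0.5],1],
  [[0,0,0],[0,0,-0.5],1],
  [[0,0,0],[0,0,-0.5],1],
  [[0,0,0],[0,0,0],1],
  [[0,0,0],[0,0,0],1],
  [[0,0,0],[0,0,0],1],
  [[0,0,0],[0,0,0],1],
  [[0,0,0],[0,0,0],1],
  [[0,0,0],[0,0,0],1],
])

```text
time_s: 45.4
tool_pos: [0.6115, -0.016, 0.1345]
orientation: [-0.151, 3.137, -0.001]
ft_force: [-3.7, 0.2, 12.4]
width: 0.006
finger_force: 6.3
```

```bash
python3 - <<'E'
from h import *; from plant import bot
o=bot.get_obs(); print(o["tool_pos"],eng(o["tool_pos"]),o["ft_force"],o["wrist_torque"])
im=bot.camera("scene")
cv2.imwrite("pics/s2.png",cv2.cvtColor(cv2.resize(cv2.convertScaleAbs(im[130:310,170:400],alpha=1.5,beta=10),None,fx=3,fy=3,interpolation=2),4))
E
```

```text
[ 0.61151469 -0.01596465  0.13445525] [66.36581606  0.48946944] [-3.73348709  0.19952512 12.37079186] [-0.06604047  0.8511453  -0.01666511]
```

View pics/s2.png

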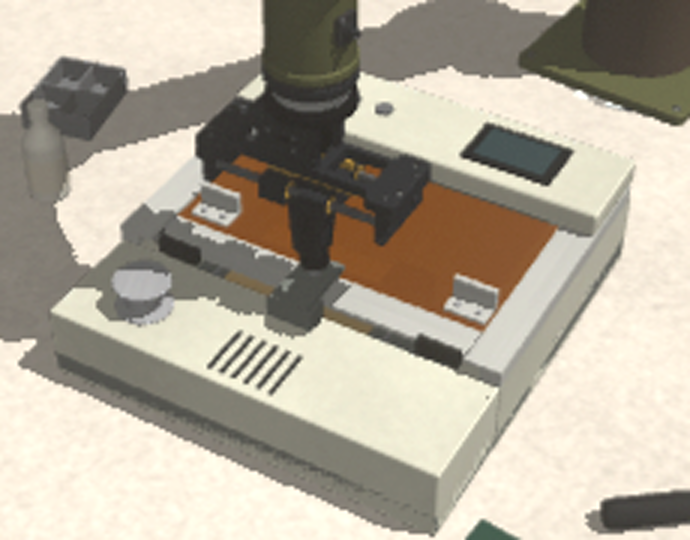

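Fingers are on the knob, pressed down near the bracket at about (315,265), with 12 N at a hard stop after ~15.5 mm of travel. One slight extra press, then retreat.

Call:
arm_command([
  [[0,0,0],[0,0,-0.7],1],
  [[0,0,0],[0,0,0],1],
  [[0,0,0],[0,0,0],1],
  [[0,0,0],[0,0,0],1],
  [[0,0,0],[0,0,0],1],
  [[0,0,0],[0,0,0],1],
  [[0,0,0],[0,0,0],1],
  [[0,0,0],[0,0,0],1],
  [[0,0,0],[0,0,0],1],
  [[0,0,0],[0,0,0],1],
])

```text
time_s: 46.28
tool_pos: [0.6115, -0.0159, 0.1344]
orientation: [-0.151, 3.137, -0.001]
ft_force: [-5.5, -1.0, 16.8]
width: 0.009
finger_force: 8.6
```

Call:
arm_command([
  [[0,0,0],[0,0,5],1],
  [[0,0,0],[0,0,10],1],
  [[0,0,0],[0,0,20],1],
  [[0,0,0],[0,0,20],1],
  [[0,0,0],[0,0,20],1],
  [[0,0,0],[0,0,20],1],
  [[0,0,0],[0,30,0],1],
  [[0,0,0],[0,0,0],1],
  [[0,0,0],[0,0,0],1],
  [[0,0,0],[0,0,0],1],
])

```text
time_s: 47.12
tool_pos: [0.6112, 0.0138, 0.2269]
orientation: [0.152, -3.137, 0.001]
ft_force: [0.7, -0.1, -0.5]
width: 0.003
finger_force: 0.0
```

```bash
python3 - <<'E'
from h import *; from plant import bot
im=bot.camera("scene")
cv2.imwrite("pics/s3.png",cv2.cvtColor(cv2.resize(cv2.convertScaleAbs(im[130:310,170:400],alpha=1.5,beta=10),None,fx=3,fy=3,interpolation=2),4))
E
```

```text
(no output)
```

View pics/s3.png

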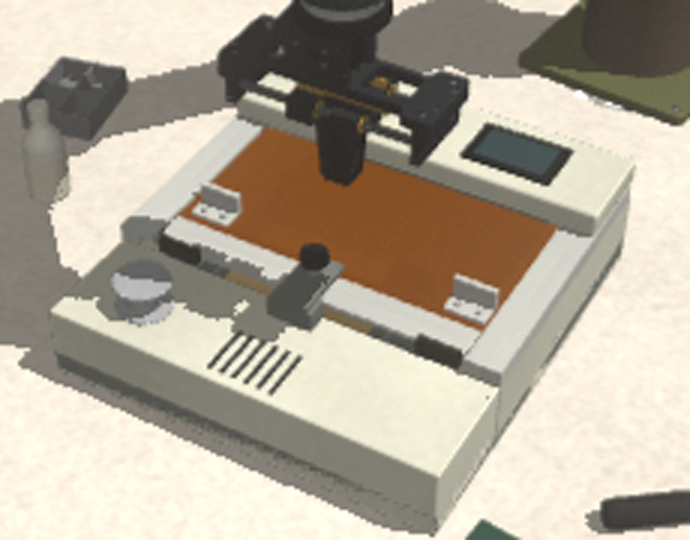

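The knob at (315,257) sits down on its bracket, both ends of the cover are at the stops, the bystanders are in place and the arm is clear. Handing in.

```bash
python3 -c "
from plant import bot
print(bot.close_job())"
```

```text
the job is handed in; nothing more can be done
None
```

The cover is shut with both ends against the rear stops, and the locking plunger was pressed to a hard stop. The job was handed in at about 47 s; the highest force I read was about 9 N on the tabs and 17 N on the plunger, and the other items were left alone.

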